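Buff a coaster on the hand-cranked wheel and park the wheel on its mark

TASK

Buff the coaster that lies in the holder: grip the buffer's upright crank handle and wind the wheel anticlockwise (seen from above) up to 1.2 rad/s, keep the wheel itself within 0.2 rad/s of that for at least 6 s without a break, then bring it smoothly to rest with its pointer at the mark and let go of the handle. The wheel follows the crank only through a slipping fluid coupling: never let it turn faster than 1.7 rad/s or backwards, and once it has run it may stand still only at the mark, so no stopping short and nudging on. Work by the handle alone; do not touch the wheel or coaster, and do not disturb the other things on the desk.

Things in the scene. Friction and masses are not known exactly. Their poses are not given: they have to be found in the camera images.
- buffer: Hand-cranked buffer fixed on the desk: round black base 330 mm across, 18 mm high; above it a felt-faced wheel, 260 mm across, 12 mm thick, its top 50 mm above the desk, and a crank above the wheel's middle. Origin at the centre of the underside, on the vertical axis of wheel and crank; z up; x points to the mark.
- wheel (a joint): Angle of the wheel on the base (rad), anticlockwise from above positive; 0 and every whole turn: pointer at the mark. Inertia 0.034 kg m2 nominal (hidden, 0.75 to 1.4 times that). Bearing drag 0.010 N m per rad/s plus 0.002 N m dry. The coaster's rubbing adds nominally 0.033 N m of dry friction, hidden, a third to twice that. No spring. It lags the crank by about 0.6 s.
- crank (a joint): Angle of the crank relative to the wheel (rad), anticlockwise positive; crank angle on the base = wheel + crank; at 0 the handle is on the pointer's line. Fluid coupling: torque on the wheel = nominally 0.045 N m per rad/s that the crank is faster than the wheel (crank roughly 2.3 rad/s, 1.7 to 3.2, for 1.2 of the wheel); a slower or reversed crank brakes it.
- handle_grip (a point): Grip point of the crank handle: an upright wooden sleeve 28 mm in diameter, 70 mm tall (96 to 166 mm above the desk), free to spin about its own axis, so the gripper may keep its yaw while circling. The point is on the sleeve's axis, 140 mm above the desk, and runs on a circle of 65 mm radius about the buffer's axis. Below it are the flat crank arm (68 to 78 mm) and the wheel.
- pointer (a point): Outer end of the pointer, a metal tab 12 mm wide that sticks out 15 mm beyond the wheel's rim; the point is at radius 144 mm, 50 mm above the desk, and turns with the wheel.
- mark (a point): Where the pointer's outer end lies when lined up with the mark: radius 144 mm from the axis, 50 mm above the desk, fixed to the base. The mark is a metal post, 14 x 14 mm, 36 mm tall, standing on the base's edge just outward of this point.
- holder (a point): Centre of the holder, a steel ring (65 mm inside, 10 mm high, its top 62 mm above the desk) fixed to the base by a bracket at the edge; it keeps the coaster in place on the wheel, 95 mm from the axis. The point is level with the wheel's top.
- coaster: Round cork-bottomed metal coaster, 60 mm across, 8 mm thick, about 60 g (hidden), lying loose face down, cork up, on the wheel inside the holder ring; origin at the centre of its lower face, 50 mm above the desk.
- desk_fan: Black plastic desk fan, round caged head on a stem, 150 mm wide, 235 mm high; loose bystander, origin at the centre of its underside.
- pencil_case: Teal plastic pencil case, 200 x 70 x 36 mm, long side along its x; loose bystander, origin at the centre of its underside.
- mug: Frosted glass mug, 80 mm across, 90 mm high, one side handle; loose bystander, origin at the centre of its underside.
- spoon_rest: Stainless steel spoon rest, a shallow round dish 100 mm across, 16 mm high, with a flat tab towards its -x; loose bystander, origin at the centre of its underside.
Not all that is in view belongs to the job. There is more than one size of the coaster; the job needs the middle-sized.

How it is judged (in metres and radians):
On the way, in this order (a step that is already met when the one before it is completed fails the run):
1. the wheel turns anticlockwise at 1.0 to 1.4 rad/s for 6 s without a break (velocity of joint wheel between 1 and 1.4 rad/s), for 6 s.
2. the wheel is at rest with its pointer at the mark (horizontal distance between pointer and mark below 0.018 m and velocity of joint wheel between -0.04 and 0.04 rad/s), for 0.5 s.
At the end, for the whole second after the job is handed in: The pointer's end is within 18 mm of the mark point, the wheel is at rest (under 0.04 rad/s) and so is the crank (under 0.1 rad/s), and the coaster lies flat on the wheel in its holder (all of step 2 and velocity of joint crank between -0.1 and 0.1 rad/s and horizontal distance between coaster and holder below 0.01 m and z of coaster in the frame of holder below 0.005 m); the robot touches nothing.
It fails at once if the wheel turns faster than 1.75 rad/s, or backwards faster than 0.1 rad/s (velocity of joint wheel above 1.75 rad/s or velocity of joint wheel below -0.1 rad/s).
It fails at once if after its run (wheel angle beyond 2.5 rad) the wheel stands still (under 0.05 rad/s) more than 29 mm from the mark (value of joint wheel above 2.5 rad and velocity of joint wheel below 0.05 rad/s and horizontal distance between pointer and mark above 0.029 m).
It fails at once if the robot touches the wheel or the coaster (contact force between any of the fingers, the arm and coaster above 0.5 N or contact force between any of the fingers, the arm and wheel_c0 above 0.5 N).
It fails at once if the coaster leaves the holder (horizontal distance between coaster and holder above 0.012 m or z of coaster in the frame of holder above 0.008 m).
It fails at once if a bystander is moved by more than 20 mm (distance of any of desk_fan, pencil_case, mug, spoon_rest from where it was at the start of the episode above 0.02 m).
It also fails if it takes over 67 s, if anything falls off the work surface, if the arm or the gripper's body presses on something with over 40 N, if the wrist force passes 120 N, or if a joint passes its speed limit or range.

ROBOT

A 6-joint arm with a two-finger parallel gripper is mounted at the origin on the work surface. World frame = base frame: x ahead of the robot, y to its left, z up, the work surface at z = 0. Lengths are in m, angles in degrees, forces in N, time in s.
With the tool pointing down it reaches from about 0.375 to 0.9 m from the base axis. Payload 3.1 kg.
Tool frame: the origin (TCP) lies between the finger pads; the fingertips stand 11 mm ahead of it and the grasp point (between the pads) lies 8 mm behind it; z points along the fingers, y is the line along which they close (so a half turn about z gives the same grasp; the last joint's range is limited). The gripper opens to 87 mm and grips with 3 to 60 N. Pads are 19 mm wide; open, the fingers measure 117 mm over their backs; the gripper's body (75 mm by 190 mm) begins 51 mm behind the grasp point.
Start: joints at [54.517, 30.224, 82.088, -0, 67.689, -10.227], TCP at [0.267, 0.565, 0.234] pointing down, gripper open.
Joint ranges: [-176.69, 176.69], [-43.24, 126.21], [12.49, 139.97], [-82, 262], [0, 151.66], [-163.58, 163.58]. Speed limits (degrees/s): [159.86, 159.86, 180, 180, 180, 180].

INTERFACE

Orientations are given as a 3x3 rotation matrix whose columns are the frame's x, y, z axes.
In Python, from rig import bot, viewer, workorder, models gives the robot as it stands.
- The arm moves only by the shell command python3 -m jog 'ROWS'. ROWS is JSON, a list of rows, each a list of 7 numbers: the opening, from 0 (shut) to 1 (fully open), then the shift along the tool's x, y, z in m, then the turn, a rotation vector about the tool's x, y, z in degrees. In form: [[claw, x, y, z, ax, ay, az], ...]. A call has 1 to 20 rows; each row is the pose to reach, as a shift and turn from the pose commanded when the call began, along the tool's axes at that moment; what a row does not reach only later rows make up. A row lasts 1/8 s, in which the tool goes at most 62.5 mm and 10.7 degrees, less where a joint would pass 70% of its speed; a pose out of reach is approached as far as the arm can. A call with a gripper value outside its range is refused whole. The fingers move at their own pace and stop on an object; the grip force is fixed at half the most. Time passes only in rows, so rows that repeat a pose let the fingers close. It gives the time, the measured TCP pose, the force, the opening and the grip force at its end, in the units of the state.
- bot.read_state(): the state, without advancing time (a new reading comes with each control period).
- viewer.capture(name): name is "side" or "top" or "wrist"; returns (picture, depth): 400x640x3 uint8, blue, green, red; 400x640 float32, m along the optical axis (not along the pixel's ray), 0 where there is no reading.
- viewer.camera_info(name): a dict with "fx", "fy", "cx", "cy" (pixels), "dist_coeffs" ([k1, k2, p1, p2, k3] as OpenCV has them; the pictures are not rectified), "world_to_cam" (4x4, takes a point from world to camera coordinates). Camera axes: x right, y down, z forward; pixel columns grow to the right and rows downward; lengths in m; the calibration is good to about 2 mm. A picture is of the moment at which its call begins: read the wrist's pose just before it. camera_info takes no time and is no camera call; for the wrist camera it gives the pose at the moment of the call.
- workorder.hand_in(): hands the job in; it is judged then, once.
Trained networks look in the newest picture that a camera, given by its name, has taken for a name from the list of things; names that differ only in an ending like _2 or _b are one class to them, and where a whole thing is asked for, a point or a joint stands for the part that bears it (a point fixed in the world has none). Each returns a list of dicts, best first, with "p" (0 to 1); they miss things now and then, are a little off and sometimes report something else, mostly with a low value. They report only what shows in the picture. A call takes as long as a camera call. They do not tell look-alikes from the thing itself.
- models.outline_of(camera, thing): "mask" (400x640 bool, what is visible of it).
- models.tip_of(camera, thing): "xyz" ([x, y, z] in m, in world coordinates, good to about 4 mm: a listed point, or the origin of a listed thing).
The state is a dict: "time_s": time; "joint_positions": joint angles; "qvel": joint speeds; "tau": joint torques, N m; "position": TCP position; "tcp_rot": TCP orientation; "force": force on the tool from outside, world axes, zero at the start; "moment": the same for the moment, N m; "opening": opening from 0.0 (shut) to 1.0 (fully open); "grasp_force": force on a finger pad.
Only numpy, scipy, OpenCV 4.12 (cv2) and the standard library are available. Lean on these libraries where they do the work, as an engineer would, in place of code of your own. Each camera call takes 0.05 s, during which the arm holds its last target. There are 200 camera calls.

## Working session

There is one attempt and no reset: what is moved stays moved. The work goes in short steps, Python scripts to look and compute and a shell command to move; the robot and the scene stay as the last step left them, time stands still between calls to the robot, and variables do not carry over. Pictures are saved under pics/ and viewed, at most 10 in all, crops included, and the job is handed in when it is done.

```bash
ls; mkdir -p pics; cat > h.py <<'E'
import numpy as np,cv2
from rig import bot,viewer,models,workorder
def st():
    s=bot.read_state(); return s
def snap(c,n):
    p,d=viewer.capture(c); cv2.imwrite(f'pics/{n}.png',p); return p,d
E
python3 - <<'E'
from h import *
s=st();print(s['time_s'],s['position'],s['tcp_rot'],s['opening'])
a,_=snap('side','s0');b,_=snap('top','t0')
cv2.imwrite('pics/both.png',cv2.resize(np.vstack([b,a]),(480,600)) )
for c in('top','side'):
  for t in('buffer','handle_grip','pointer','mark','holder','coaster','mug','desk_fan','pencil_case','spoon_rest'):
    print(c,t,[(round(x['p'],2),np.round(x['xyz'],3)) for x in models.tip_of(c,t)][:3])
print(st()['time_s'])
E
```

```text
pics
0.0 [0.26619737 0.5646772  0.2325621 ] [[-9.04428010e-01  4.26624307e-01 -1.29443436e-03]
 [ 4.26626086e-01  9.04426280e-01 -1.81274669e-03]
 [ 3.97358652e-04 -2.19173835e-03 -9.99997519e-01]] 0.9980654109375781
top buffer [(0.89, array([ 0.554,  0.164, -0.001]))]
top handle_grip [(0.47, array([0.493, 0.145, 0.141]))]
top pointer [(0.67, array([0.668, 0.256, 0.05 ])), (0.27, array([0.497, 0.234, 0.051]))]
top mark [(0.95, array([0.701, 0.196, 0.053]))]
top holder [(0.92, array([0.494, 0.236, 0.049]))]
top coaster [(0.65, array([0.488, 0.23 , 0.048])), (0.55, array([0.252, 0.252, 0.002])), (0.46, array([0.696, 0.191, 0.053]))]
top mug [(0.98, array([ 0.352, -0.424, -0.   ])), (0.37, array([ 0.568,  0.473, -0.003]))]
top desk_fan [(0.7, array([ 0.552, -0.504,  0.001]))]
top pencil_case [(0.91, array([ 0.566,  0.474, -0.002])), (0.75, array([ 0.553, -0.503,  0.   ])), (0.52, array([0.555, 0.167, 0.002]))]
top spoon_rest [(0.91, array([ 0.345,  0.452, -0.001]))]
side buffer [(0.75, array([0.558, 0.159, 0.   ]))]
side handle_grip [(0.43, array([0.494, 0.148, 0.144]))]
side pointer [(0.63, array([0.664, 0.259, 0.051]))]
side mark [(0.78, array([0.7  , 0.191, 0.047]))]
side holder [(0.37, array([0.492, 0.233, 0.054]))]
side coaster [(0.65, array([ 0.302,  0.176, -0.006])), (0.64, array([0.257, 0.25 , 0.002])), (0.62, array([0.491, 0.234, 0.054]))]
side mug [(0.92, array([ 0.356, -0.421, -0.001]))]
side desk_fan [(0.47, array([0.697, 0.192, 0.05 ]))]
side pencil_case [(0.58, array([ 0.571,  0.47 , -0.003]))]
side spoon_rest [(0.62, array([ 0.348,  0.452, -0.002]))]
1.1
```

View pics/t0.png

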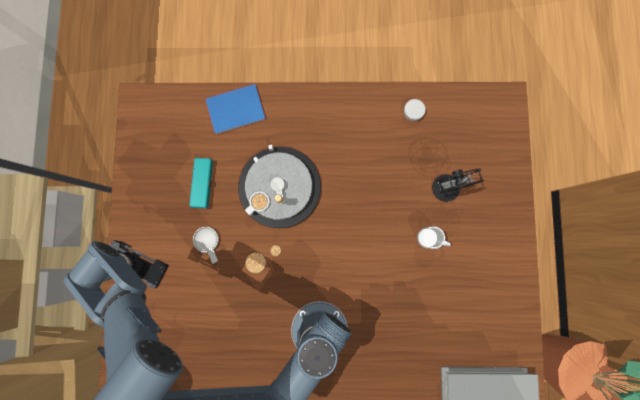

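View pics/s0.png

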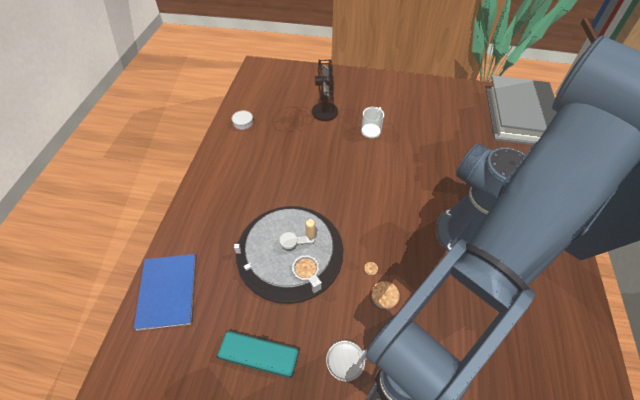

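Top view: the buffer is centred at about (279,187), the handle at (278,197), the mark post at (270,148), the pointer tab at (257,160) and the holder at (258,203). The side view agrees: the mark is at (238,248) and the pointer at (248,267). Next I'll refine the axis and handle position from depth.

```bash
cat >> h.py <<'E'
C0=np.array([.556,.1615])
def cloud(c,d,info):
    T=np.linalg.inv(info['world_to_cam'])
    K=np.array([[info['fx'],0,info['cx']],[0,info['fy'],info['cy']],[0,0,1]])
    v,u=np.nonzero(d>0)
    n=cv2.undistortPoints(np.stack([u,v],1).astype(float)[:,None],K,np.array(info['dist_coeffs']))[:,0]
    z=d[v,u]; P=np.c_[n*z[:,None],z]@T[:3,:3].T+T[:3,3]
    return P,u,v
def proj(X,info):
    K=np.array([[info['fx'],0,info['cx']],[0,info['fy'],info['cy']],[0,0,1]])
    T=info['world_to_cam']
    return cv2.projectPoints(np.asarray(X,float),cv2.Rodrigues(T[:3,:3])[0],T[:3,3],K,np.array(info['dist_coeffs']))[0][:,0]
def ring(p,info,C,z=.05,r=(.134,.143)):
    """mean brightness on the ring per degree"""
    a=np.radians(np.arange(0,360,.5)); R=np.linspace(*r,5)
    X=np.array([[C[0]+q*np.cos(t),C[1]+q*np.sin(t),z] for q in R for t in a])
    m=proj(X,info).astype(np.float32)
    g=cv2.cvtColor(p,cv2.COLOR_BGR2GRAY).astype(np.float32)
    return cv2.remap(g,m[:,0].reshape(5,-1),m[:,1].reshape(5,-1),cv2.INTER_LINEAR).mean(0)
def peaks(s,th=100):
    out=[];n=len(s);on=s>th
    lab=np.flatnonzero(on)
    if len(lab)==0:return out
    for g in np.split(lab,np.flatnonzero(np.diff(lab)>1)+1):
        out.append((round(float((g*(s[g]-th+1)).sum()/(s[g]-th+1).sum())/2,1),len(g)/2,round(float(s[g].max()))))
    return out
E
python3 - <<'E'
from h import *
from scipy.optimize import least_squares
for c in('top','side'):
    p,d=snap(c,c+'1'); np.save(c+'d',d);i=viewer.camera_info(c)
    P,u,v=cloud(c,d,i); q=P[:,:2]-C0; r=np.hypot(*q.T)
    m=(r<.1)&(P[:,2]>.12)&(P[:,2]<.18); print(c,'handle',m.sum(),np.round(np.median(P[m],0),4),P[m][:,:2].min(0),P[m][:,:2].max(0),P[m][:,2].max())
    for lo,hi,nm in((.04,.058,'wheel'),(.012,.025,'base')):
        m=(r<.18)&(P[:,2]>lo)&(P[:,2]<hi); print(nm,m.sum(),np.median(P[m][:,2]))
    # wheel rim: bright -> dark; fit by gradient of ring brightness in radius
    def cost(x):
        a=np.radians(np.arange(0,360,2)); X=lambda r:np.c_[x[0]+r*np.cos(a),x[1]+r*np.sin(a),0*a+.05]
        g=cv2.cvtColor(p,cv2.COLOR_BGR2GRAY).astype(np.float32)
        f=lambda r:cv2.remap(g,*np.float32(proj(X(r),i)).T.reshape(2,-1,1),cv2.INTER_LINEAR).ravel()
        return -np.median(f(.126)-f(.134))-.3*np.mean(f(.126)-f(.134))
    b=min(((cost((x,y)),x,y) for x in np.arange(.546,.567,.001) for y in np.arange(.15,.172,.001)));print('rim',b)
    print(peaks(ring(p,i,b[1:])))
print(st()['time_s'])
E
```

```text
top handle 61 [0.4918 0.1443 0.1629] [0.48087464 0.13237031] [0.50791844 0.15929512] 0.1711140912537774
wheel 3039 0.05101548788164001
base 1663 0.018687822409797494
rim (np.float32(-119.62107), np.float64(0.558), np.float64(0.161))
[(41.4, 8.5, 237), (131.5, 14.5, 240)]
side handle 141 [0.4912 0.1558 0.1582] [0.4787938 0.1374567] [0.50502699 0.16259651] 0.17495249290103398
wheel 4496 0.05080889725519766
base 2593 0.018424201251291628
rim (np.float32(-131.96877), np.float64(0.555), np.float64(0.162))
[(41.8, 8.5, 249), (133.7, 12.5, 238)]
1.2
```

```bash
python3 -m jog '[[1,-0.02,-0.015,0,0,0,0],[1,-0.05,-0.037,0,0,0,0],[1,-0.09,-0.066,0,0,0,0],[1,-0.13,-0.095,0,0,0,0],[1,-0.17,-0.124,0,0,0,0],[1,-0.21,-0.154,0,0,0,0],[1,-0.25,-0.183,0,0,0,0],[1,-0.29,-0.212,0,0,0,0],[1,-0.33,-0.242,0,0,0,0],[1,-0.36,-0.264,0,0,0,0],[1,-0.378,-0.277,0.01,0,0,0],[1,-0.384,-0.281,0.02,0,0,0],[1,-0.384,-0.281,0.02,0,0,0]]'
python3 - <<'E'
from h import *
C=np.array([.5565,.1615])
s=st();print(s['time_s'],s['position'],s['tcp_rot'].round(4),s['force'],s['moment'])
i=viewer.camera_info('wrist');p,d=snap('wrist','w1')
P,u,v=cloud('w',d,i);r=np.hypot(*(P[:,:2]-C).T)
m=(r<.1)&(P[:,2]>.155)&(P[:,2]<.175);print(m.sum(),P[m].min(0),P[m].max(0),np.median(P[m],0))
for t in('handle_grip','mark','holder','pointer','buffer'):
    print(t,[(round(x['p'],2),np.round(x['xyz'],4)) for x in models.tip_of('wrist',t)][:2])
for c in('top','side'):
    p,d=snap(c,c+'2');i=viewer.camera_info(c);print(c,peaks(ring(p,i,C)),'post',peaks(ring(p,i,C,.054,(.146,.156))))
print(st()['time_s'])
E
```

```text
time_s: 2.82
position: [0.4932, 0.1473, 0.2126]
tcp_rot: [[-0.904, 0.427, -0.003], [0.427, 0.904, 0.0], [0.002, -0.001, -1.0]]
force: [-0.7, 1.2, 0.2]
opening: 1.0
grasp_force: 0.0
2.825 [0.49322288 0.14733083 0.21264117] [[-9.042e-01  4.272e-01 -2.600e-03]
 [ 4.272e-01  9.042e-01  2.000e-04]
 [ 2.400e-03 -1.000e-03 -1.000e+00]] [-0.72011685  1.21176637  0.23285871] [-0.03439682  0.00382193  0.05211   ]
1168 [0.4773871  0.13331759 0.1551971 ] [0.5032369  0.16061718 0.16940218] [0.48827113 0.14815596 0.1666262 ]
handle_grip [(0.8, array([0.4894, 0.1513, 0.1428]))]
mark [(0.87, array([0.6977, 0.1937, 0.0472]))]
holder []
pointer []
buffer [(0.83, array([0.5589, 0.162 , 0.0019]))]
top [(40.8, 8.5, 230), (73.2, 22.5, 133), (131.7, 26.5, 239), (176.4, 10.0, 152)] post [(12.0, 7.5, 191), (82.7, 17.5, 106), (131.2, 17.5, 206), (178.7, 7.0, 139)]
side [(42.3, 9.0, 249), (106.0, 2.5, 103), (109.5, 0.5, 100), (118.3, 2.0, 102), (125.3, 1.0, 101), (134.0, 13.5, 246), (252.2, 4.0, 146), (295.8, 1.0, 104)] post [(15.4, 14.0, 226), (133.6, 12.0, 252), (251.0, 4.5, 145), (270.7, 15.5, 112), (329.2, 59.0, 115)]
3.225
```

```bash
python3 -c "
import cv2,numpy as np
a=cv2.imread('pics/w1.png');b=cv2.imread('pics/top2.png')[120:250,180:380];c=cv2.imread('pics/side2.png')[190:320,200:400]
cv2.imwrite('pics/m.png',np.hstack([cv2.resize(a,(400,250)),np.zeros((250,0,3),np.uint8),cv2.resize(c,(385,250))]));cv2.imwrite('pics/m.png',np.vstack([cv2.imread('pics/m.png'),cv2.resize(b,(785,340))]))"
```

```text
(no output)
```

View pics/m.png

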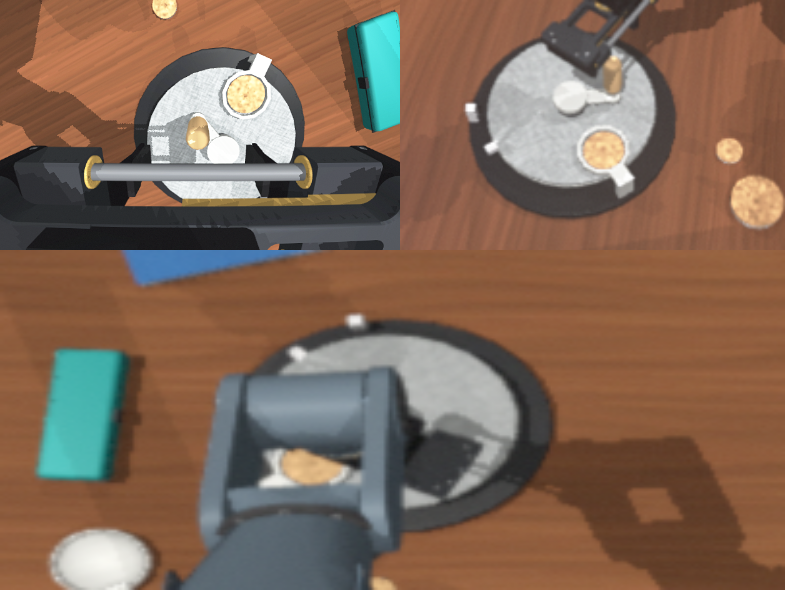

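The side view shows the pointer tab at (490,147), the mark post at (470,108) and the handle at (612,75), none of them hidden. The wrist view has the sleeve between the fingers. Descending and gripping.

```bash
python3 -m jog '[[1,0.002,0,0.01,0,0,0],[1,0.002,0,0.03,0,0,0],[1,0.002,0,0.055,0,0,0],[1,0.002,0,0.074,0,0,0],[1,0.002,0,0.08,0,0,0],[0.7,0.002,0,0.08,0,0,0],[0.5,0.002,0,0.08,0,0,0],[0.4,0.002,0,0.08,0,0,0],[0.33,0.002,0,0.08,0,0,0],[0.2,0.002,0,0.08,0,0,0],[0,0.002,0,0.08,0,0,0],[0,0.002,0,0.08,0,0,0]]'
python3 - <<'E'
from h import *
s=st();print(s['time_s'],s['position'],s['tcp_rot'].round(4),s['force'],s['moment'],s['opening'],s['grasp_force'])
E
```

```text
time_s: 4.72
position: [0.4921, 0.1481, 0.1336]
tcp_rot: [[-0.904, 0.427, -0.0], [0.427, 0.904, -0.0], [0.0, -0.0, -1.0]]
force: [-0.8, 0.8, 1.1]
opening: 0.311
grasp_force: 30.0
4.725 [0.49211943 0.14810883 0.13356941] [[-9.044e-01  4.266e-01 -2.000e-04]
 [ 4.266e-01  9.044e-01 -1.000e-04]
 [ 2.000e-04 -2.000e-04 -1.000e+00]] [-0.8236036   0.80056227  1.13368102] [ 0.02863218  0.03561862 -0.04844246] 0.31074244542955337 29.993150963127846
```

```bash
cat > plan.py <<'E'
"""plan.py w0,w1,.. : row speeds (rad/s, * n repeats 'w*n'); prints rows; state (phi, cmd) kept in cmd.json"""
import sys,json,numpy as np
C=np.array(json.load(open('C.json')));s=json.load(open('cmd.json'))
Tx=np.array([-.9044,.4266]);Ty=np.array([.4266,.9044])
W=[]
for t in sys.argv[1].split(','):
    a=t.split('*');W+=[float(a[0])]*(int(a[1]) if len(a)>1 else 1)
ph=s['phi'];cmd=np.array(s['cmd']);rows=[]
for w in W:
    ph+=w/8; d=C+.065*np.array([np.cos(ph),np.sin(ph)])-cmd
    rows.append([0,round(float(d@Tx),3),round(float(d@Ty),3),0,0,0,0])
e=cmd+Tx*rows[-1][1]+Ty*rows[-1][2]
json.dump(dict(phi=ph,cmd=list(e)),open('cmd.json','w'))
log=json.load(open('log.json'));log.append(W);json.dump(log,open('log.json','w'))
print(len(W),'phi',round(ph,3));print(json.dumps(rows).replace(' ',''))
E
cat > see.py <<'E'
from h import *
import json,sys
C=np.array(json.load(open('C.json')))
s=st();t=s['time_s'];q=s['position'][:2]-C
u=q/np.hypot(*q);F=np.array(s['force'][:2])
print('t',round(t,3),'r %.4f phi %.3f'%(np.hypot(*q),np.arctan2(q[1],q[0])%(2*np.pi)),'Frad %.2f Ftan %.2f Fz %.2f'%(F@u,F@[-u[1],u[0]],s['force'][2]),'z',round(s['position'][2],4),s['position'][:2].round(4))
for c in sys.argv[1:]:
    p,d=snap(c,f'{c}_{t:.2f}');i=viewer.camera_info(c);print(c,[k for k in peaks(ring(p,i,C),120) if k[1]>3])
E
echo '[0.5565,0.1615]' > C.json; echo '[]' > log.json
echo '{"phi":3.347,"cmd":[0.4921,0.1481]}' > cmd.json
python3 plan.py 0.1,0.2,0.3,0.4,0.5,0.6,0.7,0.8*13
```

```text
20 phi 4.997
[[0,-0.001,-0.0,0,0,0,0],[0,-0.002,-0.001,0,0,0,0],[0,-0.004,-0.003,0,0,0,0],[0,-0.006,-0.006,0,0,0,0],[0,-0.009,-0.009,0,0,0,0],[0,-0.013,-0.012,0,0,0,0],[0,-0.017,-0.015,0,0,0,0],[0,-0.023,-0.018,0,0,0,0],[0,-0.029,-0.021,0,0,0,0],[0,-0.035,-0.023,0,0,0,0],[0,-0.041,-0.024,0,0,0,0],[0,-0.048,-0.025,0,0,0,0],[0,-0.054,-0.025,0,0,0,0],[0,-0.061,-0.025,0,0,0,0],[0,-0.067,-0.024,0,0,0,0],[0,-0.073,-0.022,0,0,0,0],[0,-0.079,-0.02,0,0,0,0],[0,-0.085,-0.017,0,0,0,0],[0,-0.091,-0.013,0,0,0,0],[0,-0.096,-0.009,0,0,0,0]]
```

```bash
python3 -m jog '[[0,-0.001,0,0,0,0,0],[0,-0.002,-0.001,0,0,0,0],[0,-0.004,-0.003,0,0,0,0],[0,-0.006,-0.006,0,0,0,0],[0,-0.009,-0.009,0,0,0,0],[0,-0.013,-0.012,0,0,0,0],[0,-0.017,-0.015,0,0,0,0],[0,-0.023,-0.018,0,0,0,0],[0,-0.029,-0.021,0,0,0,0],[0,-0.035,-0.023,0,0,0,0],[0,-0.041,-0.024,0,0,0,0],[0,-0.048,-0.025,0,0,0,0],[0,-0.054,-0.025,0,0,0,0],[0,-0.061,-0.025,0,0,0,0],[0,-0.067,-0.024,0,0,0,0],[0,-0.073,-0.022,0,0,0,0],[0,-0.079,-0.02,0,0,0,0],[0,-0.085,-0.017,0,0,0,0],[0,-0.091,-0.013,0,0,0,0],[0,-0.096,-0.009,0,0,0,0]]'; python3 see.py side; python3 plan.py 1.1,0.9,1.0,1.1,1.2,1.3,1.4,1.5,1.6,1.7
```

```text
time_s: 7.22
position: [0.5749, 0.1001, 0.1335]
tcp_rot: [[-0.904, 0.427, -0.002], [0.427, 0.904, 0.002], [0.002, 0.001, -1.0]]
force: [-2.0, 5.4, 2.4]
opening: 0.311
grasp_force: 30.0
t 7.225 r 0.0641 phi 5.004 Frad -5.78 Ftan -0.35 Fz 2.36 z 0.1335 [0.5749 0.1001]
side [(44.4, 8.5, 252), (134.0, 12.0, 245)]
10 phi 6.597
[[0,-0.006,0.006,0,0,0,0],[0,-0.01,0.012,0,0,0,0],[0,-0.014,0.019,0,0,0,0],[0,-0.018,0.027,0,0,0,0],[0,-0.02,0.037,0,0,0,0],[0,-0.022,0.047,0,0,0,0],[0,-0.021,0.059,0,0,0,0],[0,-0.018,0.07,0,0,0,0],[0,-0.012,0.082,0,0,0,0],[0,-0.004,0.093,0,0,0,0]]
```

```bash
python3 -m jog '[[0,-0.006,0.006,0,0,0,0],[0,-0.01,0.012,0,0,0,0],[0,-0.014,0.019,0,0,0,0],[0,-0.018,0.027,0,0,0,0],[0,-0.02,0.037,0,0,0,0],[0,-0.022,0.047,0,0,0,0],[0,-0.021,0.059,0,0,0,0],[0,-0.018,0.07,0,0,0,0],[0,-0.012,0.082,0,0,0,0],[0,-0.004,0.093,0,0,0,0]]'; python3 see.py side; python3 plan.py 2.3,1.9,2.0*4,2.1*5
```

```text
time_s: 8.52
position: [0.6181, 0.1811, 0.1335]
tcp_rot: [[-0.905, 0.426, -0.001], [0.426, 0.905, -0.002], [0.0, -0.002, -1.0]]
force: [-4.8, -2.0, 4.0]
opening: 0.314
grasp_force: 30.0
t 8.525 r 0.0646 phi 0.308 Frad -5.16 Ftan -0.51 Fz 3.95 z 0.1335 [0.6181 0.1811]
side [(51.9, 8.5, 254), (134.0, 12.0, 245)]
11 phi 9.434
[[0,0.015,0.012,0,0,0,0],[0,0.029,0.018,0,0,0,0],[0,0.045,0.021,0,0,0,0],[0,0.061,0.019,0,0,0,0],[0,0.076,0.014,0,0,0,0],[0,0.09,0.005,0,0,0,0],[0,0.101,-0.008,0,0,0,0],[0,0.109,-0.023,0,0,0,0],[0,0.112,-0.04,0,0,0,0],[0,0.111,-0.057,0,0,0,0],[0,0.106,-0.073,0,0,0,0]]
```

```bash
python3 -m jog '[[0,0.015,0.012,0,0,0,0],[0,0.029,0.018,0,0,0,0],[0,0.045,0.021,0,0,0,0],[0,0.061,0.019,0,0,0,0],[0,0.076,0.014,0,0,0,0],[0,0.09,0.005,0,0,0,0],[0,0.101,-0.008,0,0,0,0],[0,0.109,-0.023,0,0,0,0],[0,0.112,-0.04,0,0,0,0],[0,0.111,-0.057,0,0,0,0],[0,0.106,-0.073,0,0,0,0]]'; python3 see.py side
```

```text
time_s: 9.95
position: [0.4906, 0.1596, 0.1336]
tcp_rot: [[-0.904, 0.427, -0.001], [0.427, 0.904, -0.0], [0.001, -0.0, -1.0]]
force: [-0.2, 0.2, -0.5]
opening: 0.313
grasp_force: 30.0
t 9.95 r 0.0659 phi 3.170 Frad 0.22 Ftan -0.22 Fz -0.49 z 0.1336 [0.4906 0.1596]
side [(104.5, 7.5, 255), (134.0, 12.5, 248), (232.0, 6.0, 135)]
```

```bash
echo '[0.5558,0.1618]' > C.json; python3 plan.py '2.7,2.1*12'
cat > fit.py <<'E'
import json,sys,numpy as np
from scipy.optimize import least_squares
T0=4.725
log=json.load(open('log.json'));obs=json.load(open('obs.json'))  # obs: [t, deg unwrapped]
def sim(p,segs,th=np.radians(42.3),w=0.,t=T0,lag=.04):
    c,Td,J=p;dt=.005;out=[];wc=0.
    for seg in segs:
        for x in [v for v in seg for _ in range(25)]+[0]*10:
            wc+=(x-wc)*dt/lag
            tau=c*(wc-w)
            if w<=1e-6 and abs(tau)<Td+.002: w=0.
            else:
                w+=dt*(tau-.01*w-(Td+.002)*np.sign(w if abs(w)>1e-6 else tau))/J
                w=max(w,0)
            th+=w*dt;t+=dt;out.append((t,th,w))
    return np.array(out)
def fit():
    o=np.array(obs)
    n=np.array([.045,.033,.034])
    def res(lp):
        S=sim(n*np.exp(lp),log)
        return np.r_[(np.interp(o[:,0],S[:,0],S[:,1])-np.radians(o[:,1]))/.02,lp/[.3,.5,.2]]
    r=least_squares(res,np.zeros(3),diff_step=.01)
    return n*np.exp(r.x),r
if __name__=='__main__':
    p,r=fit();print('c,Td,J',p.round(4),'res',r.fun[:-3].round(1))
    S=sim(p,log)
    ob=[x[0] for x in obs]
    for a in ob[-4:]: print(a,'w %.3f th %.1f'%(np.interp(a,S[:,0],S[:,2]),np.degrees(np.interp(a,S[:,0],S[:,1]))))
    print('end w',S[-1],'crank for 1.2:',1.2+(.012+p[1]+.002)/p[0],'for .4:',.4+(.004+p[1]+.002)/p[0])
    if len(sys.argv)>1:
        W=[]
        for t in sys.argv[1].split(','):
            a=t.split('*');W+=[float(a[0])]*(int(a[1]) if len(a)>1 else 1)
        S=sim(p,log+[W]);S=S[S[:,0]>S[-1,0]-len(W)/8-.05]
        for x in S[::50]:print('  %.2f th %.1f w %.3f'%(x[0],np.degrees(x[1]),x[2]))
E
echo '[[7.225,44.4],[8.525,51.9],[9.95,104.5]]' > obs.json
python3 fit.py
```

```text
13 phi 12.922
[[0,-0.012,-0.018,0,0,0,0],[0,-0.025,-0.028,0,0,0,0],[0,-0.041,-0.034,0,0,0,0],[0,-0.058,-0.036,0,0,0,0],[0,-0.075,-0.034,0,0,0,0],[0,-0.091,-0.028,0,0,0,0],[0,-0.104,-0.017,0,0,0,0],[0,-0.114,-0.004,0,0,0,0],[0,-0.121,0.012,0,0,0,0],[0,-0.123,0.029,0,0,0,0],[0,-0.12,0.046,0,0,0,0],[0,-0.114,0.062,0,0,0,0],[0,-0.103,0.075,0,0,0,0]]
c,Td,J [0.0359 0.0259 0.0387] res [-1.1  0.6 -0. ]
7.225 w 0.015 th 43.1
8.525 w 0.348 th 52.6
9.95 w 0.868 th 104.5
end w [11.675       3.46482821  0.96422627] crank for 1.2: 2.311444685838198 for .4: 1.288644444684111
```

```bash
python3 -m jog '[[0,-0.012,-0.018,0,0,0,0],[0,-0.025,-0.028,0,0,0,0],[0,-0.041,-0.034,0,0,0,0],[0,-0.058,-0.036,0,0,0,0],[0,-0.075,-0.034,0,0,0,0],[0,-0.091,-0.028,0,0,0,0],[0,-0.104,-0.017,0,0,0,0],[0,-0.114,-0.004,0,0,0,0],[0,-0.121,0.012,0,0,0,0],[0,-0.123,0.029,0,0,0,0],[0,-0.12,0.046,0,0,0,0],[0,-0.114,0.062,0,0,0,0],[0,-0.103,0.075,0,0,0,0]]'; python3 see.py side
```

```text
time_s: 11.62
position: [0.6166, 0.1851, 0.1335]
tcp_rot: [[-0.905, 0.426, 0.0], [0.426, 0.905, -0.001], [-0.001, -0.001, -1.0]]
force: [-4.5, -1.9, 3.5]
opening: 0.316
grasp_force: 30.0
t 11.625 r 0.0651 phi 0.365 Frad -4.90 Ftan -0.12 Fz 3.53 z 0.1335 [0.6166 0.1851]
side [(133.9, 12.0, 246), (191.3, 8.5, 252)]
```

```bash
echo '[[7.225,44.4],[8.525,51.9],[9.95,104.5],[11.625,191.3]]' > obs.json
python3 fit.py '3.1,2.3*15'; python3 plan.py '3.1,2.35*14'
```

```text
c,Td,J [0.0307 0.0217 0.0339] res [-0.9  0.7 -1.   0.6]
7.225 w 0.018 th 43.3
8.525 w 0.342 th 52.7
9.95 w 0.845 th 103.4
11.625 w 0.978 th 191.9
end w [11.675       3.39778744  0.93461673] crank for 1.2: 2.3624403508788445 for .4: 1.3019357474355495
  11.68 th 194.9 w 0.929
  11.93 th 208.9 w 1.024
  12.18 th 223.9 w 1.058
  12.43 th 239.2 w 1.083
  12.68 th 254.9 w 1.101
  12.93 th 270.7 w 1.115
  13.18 th 286.8 w 1.125
  13.43 th 302.9 w 1.132
  13.68 th 319.2 w 1.136
15 phi 17.422
[[0,0.021,0.014,0,0,0,0],[0,0.039,0.018,0,0,0,0],[0,0.058,0.017,0,0,0,0],[0,0.076,0.011,0,0,0,0],[0,0.091,-0.001,0,0,0,0],[0,0.103,-0.016,0,0,0,0],[0,0.109,-0.034,0,0,0,0],[0,0.11,-0.053,0,0,0,0],[0,0.105,-0.071,0,0,0,0],[0,0.096,-0.088,0,0,0,0],[0,0.081,-0.1,0,0,0,0],[0,0.064,-0.109,0,0,0,0],[0,0.045,-0.111,0,0,0,0],[0,0.027,-0.109,0,0,0,0],[0,0.009,-0.101,0,0,0,0]]
```

```bash
python3 -m jog '[[0,0.021,0.014,0,0,0,0],[0,0.039,0.018,0,0,0,0],[0,0.058,0.017,0,0,0,0],[0,0.076,0.011,0,0,0,0],[0,0.091,-0.001,0,0,0,0],[0,0.103,-0.016,0,0,0,0],[0,0.109,-0.034,0,0,0,0],[0,0.11,-0.053,0,0,0,0],[0,0.105,-0.071,0,0,0,0],[0,0.096,-0.088,0,0,0,0],[0,0.081,-0.1,0,0,0,0],[0,0.064,-0.109,0,0,0,0],[0,0.045,-0.111,0,0,0,0],[0,0.027,-0.109,0,0,0,0],[0,0.009,-0.101,0,0,0,0]]'; python3 see.py side
```

```text
time_s: 13.55
position: [0.5659, 0.0978, 0.1335]
tcp_rot: [[-0.904, 0.428, -0.002], [0.428, 0.904, 0.003], [0.003, 0.002, -1.0]]
force: [-2.6, 9.8, 1.0]
opening: 0.311
grasp_force: 30.0
t 13.55 r 0.0648 phi 4.869 Frad -10.07 Ftan -1.07 Fz 1.00 z 0.1335 [0.5659 0.0978]
side [(133.9, 12.0, 246)]
```

```bash
python3 -c "
from h import *
p=cv2.imread('pics/side_13.55.png');i=viewer.camera_info('side');s=ring(p,i,(.5558,.1618));print(peaks(s,75));print(s[520:680:4].round())
cv2.imwrite('pics/z.png',cv2.resize(p[190:320,200:400],(800,520)))"
```

```text
[(67.9, 4.5, 79), (126.9, 80.0, 246), (159.8, 5.0, 80), (286.2, 11.0, 91), (306.3, 22.0, 83)]
[62. 62. 62. 61. 61. 62. 60. 53. 59. 68. 76. 79. 81. 87. 91. 81. 70. 75.
 78. 76. 79. 83. 83. 82. 83. 82. 82. 83. 74. 58. 52. 63. 70. 71. 72. 70.
 67. 66. 66. 64.]
```

View pics/z.png

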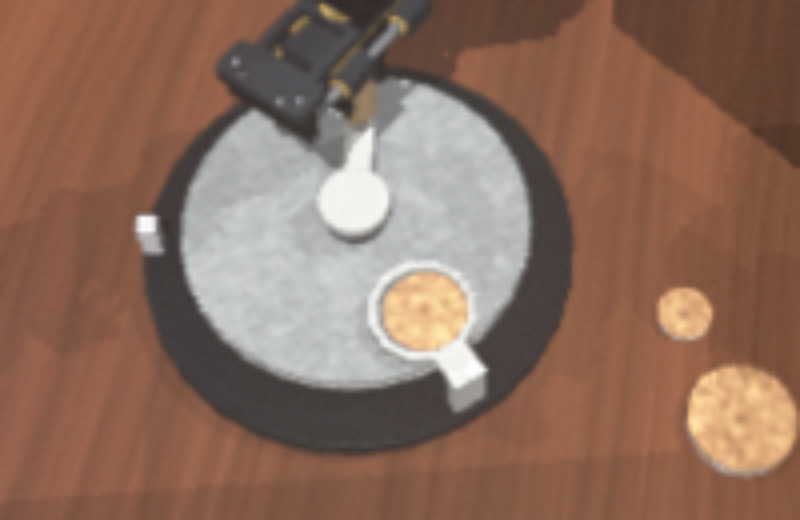

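The pointer is hidden behind the gripper, near (330,110). Nothing else has moved and the coaster is in its ring. Continuing.

```bash
echo '[0.5556,0.1625]' > C.json; python3 fit.py '3.2,2.4*15'|tail -11; python3 plan.py '3.2,2.38*13'
```

```text
11.625 w 0.978 th 191.9
end w [13.6         5.51809346  1.11847745] crank for 1.2: 2.3624403508788445 for .4: 1.3019357474355495
  13.61 th 316.5 w 1.113
  13.86 th 332.9 w 1.179
  14.11 th 349.8 w 1.192
  14.36 th 367.0 w 1.201
  14.61 th 384.3 w 1.208
  14.86 th 401.6 w 1.214
  15.11 th 419.0 w 1.217
  15.36 th 436.5 w 1.220
  15.61 th 454.0 w 1.221
14 phi 21.689
[[0,-0.017,0.019,0,0,0,0],[0,-0.026,0.037,0,0,0,0],[0,-0.028,0.056,0,0,0,0],[0,-0.025,0.075,0,0,0,0],[0,-0.017,0.092,0,0,0,0],[0,-0.004,0.106,0,0,0,0],[0,0.013,0.116,0,0,0,0],[0,0.032,0.12,0,0,0,0],[0,0.051,0.119,0,0,0,0],[0,0.069,0.112,0,0,0,0],[0,0.084,0.1,0,0,0,0],[0,0.095,0.084,0,0,0,0],[0,0.101,0.065,0,0,0,0],[0,0.101,0.046,0,0,0,0]]
```

```bash
python3 -m jog '[[0,-0.017,0.019,0,0,0,0],[0,-0.026,0.037,0,0,0,0],[0,-0.028,0.056,0,0,0,0],[0,-0.025,0.075,0,0,0,0],[0,-0.017,0.092,0,0,0,0],[0,-0.004,0.106,0,0,0,0],[0,0.013,0.116,0,0,0,0],[0,0.032,0.12,0,0,0,0],[0,0.051,0.119,0,0,0,0],[0,0.069,0.112,0,0,0,0],[0,0.084,0.1,0,0,0,0],[0,0.095,0.084,0,0,0,0],[0,0.101,0.065,0,0,0,0],[0,0.101,0.046,0,0,0,0]]'; python3 see.py side
```

```text
time_s: 15.35
position: [0.4935, 0.182, 0.1336]
tcp_rot: [[-0.904, 0.427, 0.002], [0.427, 0.904, 0.002], [-0.002, 0.002, -1.0]]
force: [3.9, 0.1, -2.8]
opening: 0.312
grasp_force: 30.0
t 15.35 r 0.0651 phi 2.837 Frad -3.67 Ftan -1.21 Fz -2.80 z 0.1336 [0.4935 0.182 ]
side [(73.6, 7.5, 251), (134.0, 12.5, 249), (263.3, 24.0, 173)]
```

```bash
echo '[[7.225,44.4],[8.525,51.9],[9.95,104.5],[11.625,191.3],[15.35,433.6]]' > obs.json
python3 fit.py '3.2,2.36*17'; python3 plan.py '3.2,2.38*17'
```

```text
c,Td,J [0.0299 0.0211 0.0324] res [-1.   0.7 -0.9  0.4  0.1]
8.525 w 0.344 th 52.7
9.95 w 0.845 th 103.5
11.625 w 0.973 th 191.7
15.35 w 1.199 th 433.7
end w [15.4         7.62789732  1.14721921] crank for 1.2: 2.3741955311415612 for .4: 1.3067436349835
  15.40 th 437.0 w 1.147
  15.65 th 453.7 w 1.195
  15.90 th 470.9 w 1.194
  16.15 th 487.9 w 1.193
  16.40 th 505.0 w 1.192
  16.65 th 522.1 w 1.191
  16.90 th 539.2 w 1.191
  17.15 th 556.2 w 1.190
  17.40 th 573.3 w 1.190
  17.65 th 590.3 w 1.190
18 phi 27.147
[[0,-0.009,-0.024,0,0,0,0],[0,-0.021,-0.039,0,0,0,0],[0,-0.037,-0.05,0,0,0,0],[0,-0.055,-0.055,0,0,0,0],[0,-0.075,-0.055,0,0,0,0],[0,-0.093,-0.049,0,0,0,0],[0,-0.109,-0.038,0,0,0,0],[0,-0.121,-0.023,0,0,0,0],[0,-0.128,-0.005,0,0,0,0],[0,-0.129,0.014,0,0,0,0],[0,-0.125,0.033,0,0,0,0],[0,-0.115,0.049,0,0,0,0],[0,-0.101,0.063,0,0,0,0],[0,-0.084,0.071,0,0,0,0],[0,-0.065,0.074,0,0,0,0],[0,-0.046,0.071,0,0,0,0],[0,-0.028,0.063,0,0,0,0],[0,-0.014,0.05,0,0,0,0]]
```

```bash
python3 -m jog '[[0,-0.009,-0.024,0,0,0,0],[0,-0.021,-0.039,0,0,0,0],[0,-0.037,-0.05,0,0,0,0],[0,-0.055,-0.055,0,0,0,0],[0,-0.075,-0.055,0,0,0,0],[0,-0.093,-0.049,0,0,0,0],[0,-0.109,-0.038,0,0,0,0],[0,-0.121,-0.023,0,0,0,0],[0,-0.128,-0.005,0,0,0,0],[0,-0.129,0.014,0,0,0,0],[0,-0.125,0.033,0,0,0,0],[0,-0.115,0.049,0,0,0,0],[0,-0.101,0.063,0,0,0,0],[0,-0.084,0.071,0,0,0,0],[0,-0.065,0.074,0,0,0,0],[0,-0.046,0.071,0,0,0,0],[0,-0.028,0.063,0,0,0,0],[0,-0.014,0.05,0,0,0,0]]'; python3 see.py side
```

```text
time_s: 17.65
position: [0.5276, 0.2213, 0.1336]
tcp_rot: [[-0.905, 0.426, 0.004], [0.426, 0.905, 0.0], [-0.003, 0.002, -1.0]]
force: [2.7, -5.5, -2.7]
opening: 0.313
grasp_force: 30.0
t 17.65 r 0.0651 phi 2.014 Frad -6.12 Ftan -0.06 Fz -2.67 z 0.1336 [0.5276 0.2213]
side [(133.9, 12.0, 247), (229.2, 6.5, 192)]
```

```bash
echo '[[7.225,44.4],[8.525,51.9],[9.95,104.5],[11.625,191.3],[15.35,433.6],[17.65,589.2]]' > obs.json
python3 fit.py '3.2,2.4*18'; python3 plan.py '3.2,2.4*18'
python3 -c "
from h import *
C=(.5556,.1625)
for c in('top','side'):
  i=viewer.camera_info(c);p=cv2.imread(f'pics/{c}1.png');print(c,peaks(ring(p,i,C),120),[(z,peaks(ring(p,i,C,z,(.148,.158)),120)) for z in (.05,.054)], 'line',[peaks(ring(p,i,C,.054,(q,q+.001)),120)[:1] for q in (.146,.150,.154,.158)])"
```

```text
c,Td,J [0.0296 0.021  0.031 ] res [-1.1  0.6 -0.6  0.5 -0.7  0.5]
9.95 w 0.848 th 103.8
11.625 w 0.969 th 191.9
15.35 w 1.193 th 432.8
17.65 w 1.197 th 589.7
end w [17.7        10.35124442  1.14294516] crank for 1.2: 2.3837196586109552 for .4: 1.3130390240956678
  17.70 th 593.1 w 1.143
  17.95 th 609.7 w 1.195
  18.20 th 626.9 w 1.200
  18.45 th 644.1 w 1.203
  18.70 th 661.4 w 1.206
  18.95 th 678.6 w 1.208
  19.20 th 695.9 w 1.209
  19.45 th 713.3 w 1.210
  19.70 th 730.6 w 1.210
  19.95 th 747.9 w 1.211
19 phi 32.947
[[0,0.012,-0.023,0,0,0,0],[0,0.015,-0.042,0,0,0,0],[0,0.012,-0.061,0,0,0,0],[0,0.003,-0.078,0,0,0,0],[0,-0.011,-0.092,0,0,0,0],[0,-0.028,-0.102,0,0,0,0],[0,-0.047,-0.106,0,0,0,0],[0,-0.066,-0.104,0,0,0,0],[0,-0.084,-0.097,0,0,0,0],[0,-0.099,-0.084,0,0,0,0],[0,-0.109,-0.068,0,0,0,0],[0,-0.115,-0.049,0,0,0,0],[0,-0.114,-0.03,0,0,0,0],[0,-0.108,-0.011,0,0,0,0],[0,-0.097,0.004,0,0,0,0],[0,-0.081,0.016,0,0,0,0],[0,-0.063,0.023,0,0,0,0],[0,-0.044,0.024,0,0,0,0],[0,-0.025,0.019,0,0,0,0]]
top [(40.3, 8.0, 239), (131.3, 13.0, 240)] [(0.05, [(11.8, 6.5, 197), (131.6, 12.0, 225)]), (0.054, [(11.7, 6.5, 207), (131.9, 12.5, 222)])] line [[(11.4, 5.0, 135)], [(11.7, 6.5, 189)], [(11.7, 7.0, 233)], [(11.6, 7.5, 240)]]
side [(41.7, 7.5, 246), (134.0, 11.5, 238)] [(0.05, [(13.5, 12.0, 231), (133.9, 11.0, 213)]), (0.054, [(14.1, 12.5, 238), (133.6, 11.0, 225)])] line [[(17.8, 11.5, 165)], [(14.4, 12.5, 240)], [(14.0, 12.0, 253)], [(13.1, 10.5, 252)]]
```

```bash
python3 -m jog '[[0,0.012,-0.023,0,0,0,0],[0,0.015,-0.042,0,0,0,0],[0,0.012,-0.061,0,0,0,0],[0,0.003,-0.078,0,0,0,0],[0,-0.011,-0.092,0,0,0,0],[0,-0.028,-0.102,0,0,0,0],[0,-0.047,-0.106,0,0,0,0],[0,-0.066,-0.104,0,0,0,0],[0,-0.084,-0.097,0,0,0,0],[0,-0.099,-0.084,0,0,0,0],[0,-0.109,-0.068,0,0,0,0],[0,-0.115,-0.049,0,0,0,0],[0,-0.114,-0.03,0,0,0,0],[0,-0.108,-0.011,0,0,0,0],[0,-0.097,0.004,0,0,0,0],[0,-0.081,0.016,0,0,0,0],[0,-0.063,0.023,0,0,0,0],[0,-0.044,0.024,0,0,0,0],[0,-0.025,0.019,0,0,0,0]]'; python3 see.py side
```

```text
time_s: 20.08
position: [0.5577, 0.2276, 0.1336]
tcp_rot: [[-0.905, 0.426, 0.002], [0.426, 0.905, -0.001], [-0.002, -0.0, -1.0]]
force: [0.5, -6.4, 0.2]
opening: 0.312
grasp_force: 30.0
t 20.075 r 0.0651 phi 1.539 Frad -6.43 Ftan -0.66 Fz 0.24 z 0.1336 [0.5577 0.2276]
side [(37.6, 8.0, 245), (134.1, 11.5, 244)]
```

```bash
echo '[[7.225,44.4],[8.525,51.9],[9.95,104.5],[11.625,191.3],[15.35,433.6],[17.65,589.2],[20.075,757.6]]' > obs.json
S='3.2,2.4*7,2.3,2.2,2.1,2.0,1.9,1.8,1.7,1.6*5'; python3 fit.py $S; python3 plan.py $S
```

```text
c,Td,J [0.0296 0.021  0.0315] res [-1.   0.7 -0.7  0.4 -0.6  0.8 -0.3]
11.625 w 0.970 th 191.8
15.35 w 1.194 th 433.0
17.65 w 1.199 th 590.1
20.075 w 1.213 th 757.3
end w [20.125      13.27653094  1.15967374] crank for 1.2: 2.380915496748671 for .4: 1.3106326130097548
  20.13 th 760.7 w 1.160
  20.38 th 777.5 w 1.207
  20.63 th 794.9 w 1.210
  20.88 th 812.2 w 1.211
  21.13 th 829.5 w 1.212
  21.38 th 846.8 w 1.187
  21.63 th 863.4 w 1.128
  21.88 th 878.9 w 1.045
  22.12 th 893.2 w 0.944
  22.37 th 906.0 w 0.855
  22.62 th 917.8 w 0.790
20 phi 38.197
[[0,0.021,-0.015,0,0,0,0],[0,0.033,-0.03,0,0,0,0],[0,0.039,-0.049,0,0,0,0],[0,0.039,-0.068,0,0,0,0],[0,0.034,-0.087,0,0,0,0],[0,0.023,-0.103,0,0,0,0],[0,0.008,-0.116,0,0,0,0],[0,-0.01,-0.123,0,0,0,0],[0,-0.028,-0.125,0,0,0,0],[0,-0.046,-0.122,0,0,0,0],[0,-0.061,-0.114,0,0,0,0],[0,-0.073,-0.104,0,0,0,0],[0,-0.082,-0.091,0,0,0,0],[0,-0.088,-0.077,0,0,0,0],[0,-0.09,-0.064,0,0,0,0],[0,-0.09,-0.051,0,0,0,0],[0,-0.087,-0.038,0,0,0,0],[0,-0.081,-0.027,0,0,0,0],[0,-0.073,-0.016,0,0,0,0],[0,-0.064,-0.007,0,0,0,0]]
```

```bash
python3 -m jog '[[0,0.021,-0.015,0,0,0,0],[0,0.033,-0.03,0,0,0,0],[0,0.039,-0.049,0,0,0,0],[0,0.039,-0.068,0,0,0,0],[0,0.034,-0.087,0,0,0,0],[0,0.023,-0.103,0,0,0,0],[0,0.008,-0.116,0,0,0,0],[0,-0.01,-0.123,0,0,0,0],[0,-0.028,-0.125,0,0,0,0],[0,-0.046,-0.122,0,0,0,0],[0,-0.061,-0.114,0,0,0,0],[0,-0.073,-0.104,0,0,0,0],[0,-0.082,-0.091,0,0,0,0],[0,-0.088,-0.077,0,0,0,0],[0,-0.09,-0.064,0,0,0,0],[0,-0.09,-0.051,0,0,0,0],[0,-0.087,-0.038,0,0,0,0],[0,-0.081,-0.027,0,0,0,0],[0,-0.073,-0.016,0,0,0,0],[0,-0.064,-0.007,0,0,0,0]]'; python3 see.py side
```

```text
time_s: 22.62
position: [0.6124, 0.1943, 0.1335]
tcp_rot: [[-0.905, 0.426, -0.001], [0.426, 0.905, -0.001], [0.001, -0.002, -1.0]]
force: [-5.0, -3.3, 3.9]
opening: 0.309
grasp_force: 30.0
t 22.625 r 0.0651 phi 0.510 Frad -5.96 Ftan -0.42 Fz 3.92 z 0.1335 [0.6124 0.1943]
side [(134.1, 11.5, 243), (191.3, 8.5, 254)]
```

```bash
echo '[[7.225,44.4],[8.525,51.9],[9.95,104.5],[11.625,191.3],[15.35,433.6],[17.65,589.2],[20.075,757.6],[22.625,911.3]]' > obs.json
S='2.1,1.55*9'; python3 fit.py $S;python3 plan.py $S
```

```text
c,Td,J [0.0413 0.0351 0.0309] res [-1.8 -1.2 -0.8  0.7  0.1  0.7 -1.1  0.3]
15.35 w 1.190 th 433.7
17.65 w 1.192 th 590.0
20.075 w 1.208 th 756.4
22.625 w 0.695 th 911.7
end w [22.675      15.94550588  0.63401943] crank for 1.2: 2.389613834174712 for .4: 1.3957731645081193
  22.67 th 913.6 w 0.634
  22.92 th 922.6 w 0.630
  23.17 th 931.3 w 0.595
  23.42 th 939.7 w 0.571
  23.67 th 947.7 w 0.555
  23.92 th 955.6 w 0.544
10 phi 40.203
[[0,0.015,0.008,0,0,0,0],[0,0.027,0.011,0,0,0,0],[0,0.04,0.012,0,0,0,0],[0,0.052,0.011,0,0,0,0],[0,0.064,0.007,0,0,0,0],[0,0.075,0.001,0,0,0,0],[0,0.085,-0.007,0,0,0,0],[0,0.093,-0.017,0,0,0,0],[0,0.099,-0.028,0,0,0,0],[0,0.102,-0.04,0,0,0,0]]
```

```bash
python3 -m jog '[[0,0.015,0.008,0,0,0,0],[0,0.027,0.011,0,0,0,0],[0,0.04,0.012,0,0,0,0],[0,0.052,0.011,0,0,0,0],[0,0.064,0.007,0,0,0,0],[0,0.075,0.001,0,0,0,0],[0,0.085,-0.007,0,0,0,0],[0,0.093,-0.017,0,0,0,0],[0,0.099,-0.028,0,0,0,0],[0,0.102,-0.04,0,0,0,0]]'; python3 see.py side
```

```text
time_s: 23.92
position: [0.5033, 0.2011, 0.1336]
tcp_rot: [[-0.904, 0.427, -0.0], [0.427, 0.904, 0.001], [0.001, 0.001, -1.0]]
force: [1.3, -0.2, -0.7]
opening: 0.31
grasp_force: 30.0
t 23.925 r 0.0650 phi 2.505 Frad -1.12 Ftan -0.63 Fz -0.67 z 0.1336 [0.5033 0.2011]
side [(134.0, 12.0, 249), (231.8, 7.0, 165)]
```

```bash
echo '[[7.225,44.4],[8.525,51.9],[9.95,104.5],[11.625,191.3],[15.35,433.6],[17.65,589.2],[20.075,757.6],[22.625,911.3],[23.925,951.8]]' > obs.json
S='2.2,1.6*19'; python3 fit.py $S
```

```text
c,Td,J [0.0469 0.0418 0.0317] res [-1.8 -1.7 -0.8  0.7  0.3  0.9 -0.9 -0.7  0.6]
17.65 w 1.192 th 590.2
20.075 w 1.208 th 756.6
22.625 w 0.667 th 910.5
23.925 w 0.524 th 952.5
end w [23.975      16.64978816  0.46858235] crank for 1.2: 2.389792160309324 for .4: 1.4191618375725126
  23.97 th 954.0 w 0.469
  24.22 th 961.1 w 0.539
  24.47 th 968.9 w 0.544
  24.72 th 976.7 w 0.546
  24.97 th 984.5 w 0.547
  25.22 th 992.4 w 0.548
  25.47 th 1000.2 w 0.548
  25.72 th 1008.1 w 0.548
  25.97 th 1015.9 w 0.549
  26.22 th 1023.8 w 0.549
  26.47 th 1031.6 w 0.549
```

```bash
S='2.2,1.6*19'; python3 plan.py $S
```

```text
20 phi 44.278
[[0,0.002,-0.018,0,0,0,0],[0,-0.001,-0.031,0,0,0,0],[0,-0.006,-0.043,0,0,0,0],[0,-0.013,-0.054,0,0,0,0],[0,-0.022,-0.063,0,0,0,0],[0,-0.033,-0.07,0,0,0,0],[0,-0.045,-0.075,0,0,0,0],[0,-0.057,-0.078,0,0,0,0],[0,-0.07,-0.078,0,0,0,0],[0,-0.083,-0.075,0,0,0,0],[0,-0.095,-0.07,0,0,0,0],[0,-0.106,-0.062,0,0,0,0],[0,-0.115,-0.053,0,0,0,0],[0,-0.121,-0.042,0,0,0,0],[0,-0.126,-0.03,0,0,0,0],[0,-0.128,-0.017,0,0,0,0],[0,-0.128,-0.004,0,0,0,0],[0,-0.125,0.009,0,0,0,0],[0,-0.119,0.02,0,0,0,0],[0,-0.111,0.031,0,0,0,0]]
```

```bash
python3 -m jog '[[0,0.002,-0.018,0,0,0,0],[0,-0.001,-0.031,0,0,0,0],[0,-0.006,-0.043,0,0,0,0],[0,-0.013,-0.054,0,0,0,0],[0,-0.022,-0.063,0,0,0,0],[0,-0.033,-0.07,0,0,0,0],[0,-0.045,-0.075,0,0,0,0],[0,-0.057,-0.078,0,0,0,0],[0,-0.07,-0.078,0,0,0,0],[0,-0.083,-0.075,0,0,0,0],[0,-0.095,-0.07,0,0,0,0],[0,-0.106,-0.062,0,0,0,0],[0,-0.115,-0.053,0,0,0,0],[0,-0.121,-0.042,0,0,0,0],[0,-0.126,-0.03,0,0,0,0],[0,-0.128,-0.017,0,0,0,0],[0,-0.128,-0.004,0,0,0,0],[0,-0.125,0.009,0,0,0,0],[0,-0.119,0.02,0,0,0,0],[0,-0.111,0.031,0,0,0,0]]'; python3 see.py side
```

```text
time_s: 26.48
position: [0.6175, 0.1825, 0.1335]
tcp_rot: [[-0.905, 0.426, 0.0], [0.426, 0.905, -0.001], [-0.0, -0.0, -1.0]]
force: [-2.6, -1.3, 3.3]
opening: 0.312
grasp_force: 30.0
t 26.475 r 0.0650 phi 0.313 Frad -2.92 Ftan -0.46 Fz 3.34 z 0.1335 [0.6175 0.1825]
side [(134.1, 11.5, 247)]
```

```bash
python3 -c "
from h import *
p=cv2.imread('pics/side_26.48.png') if __import__('os').path.exists('pics/side_26.48.png') else cv2.imread('pics/side_26.47.png');i=viewer.camera_info('side');s=ring(p,i,(.5556,.1625));print(peaks(s,70));print(s[540:720:4].round())
cv2.imwrite('pics/z2.png',cv2.resize(p[190:320,200:400],(800,520)))"
```

```text
[(4.1, 9.0, 102), (20.5, 1.5, 74), (71.3, 2.0, 71), (128.5, 97.0, 247), (177.5, 0.5, 70), (274.0, 1.5, 71), (288.8, 9.0, 113), (326.8, 5.5, 118), (338.8, 12.0, 74), (355.7, 8.5, 80)]
[ 65.  69.  71.  66.  56.  50.  52.  66.  90. 110. 110.  84.  61.  59.
  57.  56.  53.  49.  47.  47.  46.  46.  46.  48.  49.  50.  48.  63.
 116. 100.  68.  66.  73.  73.  73.  74.  73.  73.  63.  60.  63.  76.
  79.  80.  78.]
```

View pics/z2.png

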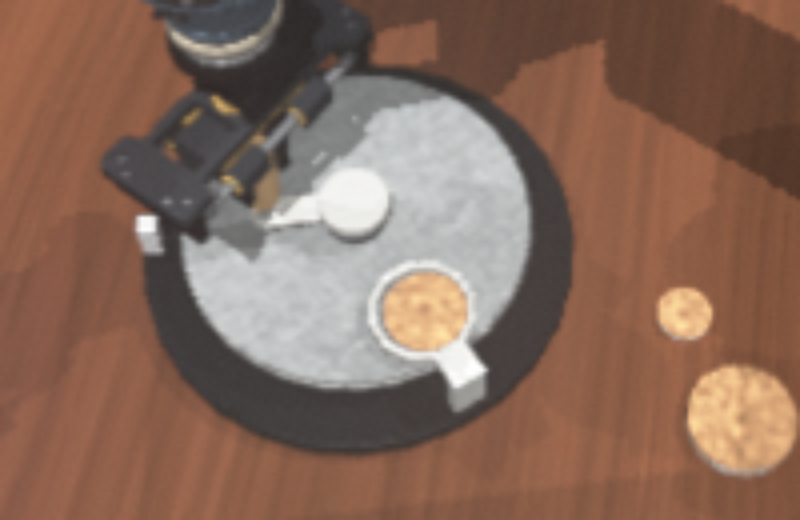

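The pointer is hidden behind the gripper at about (180,200). I'll creep on a little and look with both cameras.

```bash
S='2.2,1.6*6'; python3 fit.py $S|tail -4; python3 plan.py $S
```

```text
26.52 th 1033.1 w 0.493
  26.77 th 1040.6 w 0.556
  27.02 th 1048.5 w 0.554
  27.27 th 1056.5 w 0.552
7 phi 45.753
[[0,0.013,0.011,0,0,0,0],[0,0.025,0.017,0,0,0,0],[0,0.037,0.02,0,0,0,0],[0,0.05,0.021,0,0,0,0],[0,0.063,0.019,0,0,0,0],[0,0.075,0.015,0,0,0,0],[0,0.087,0.008,0,0,0,0]]
```

```bash
python3 -m jog '[[0,0.013,0.011,0,0,0,0],[0,0.025,0.017,0,0,0,0],[0,0.037,0.02,0,0,0,0],[0,0.05,0.021,0,0,0,0],[0,0.063,0.019,0,0,0,0],[0,0.075,0.015,0,0,0,0],[0,0.087,0.008,0,0,0,0]]'; python3 see.py top side
```

```text
time_s: 27.4
position: [0.5419, 0.2261, 0.1335]
tcp_rot: [[-0.904, 0.426, 0.001], [0.426, 0.904, -0.0], [-0.001, 0.0, -1.0]]
force: [2.1, -3.5, 1.0]
opening: 0.314
grasp_force: 30.0
t 27.4 r 0.0651 phi 1.783 Frad -3.84 Ftan -1.34 Fz 1.05 z 0.1335 [0.5419 0.2261]
top [(58.5, 21.5, 137), (345.6, 7.5, 239)]
side [(134.0, 11.5, 243), (347.6, 8.0, 252)]
```

```bash
echo '[[7.225,44.4],[8.525,51.9],[9.95,104.5],[11.625,191.3],[15.35,433.6],[17.65,589.2],[20.075,757.6],[22.625,911.3],[23.925,951.8],[27.4,1066.5],[27.45,1067.9]]' > obs.json
python3 - <<'E'
import json;l=json.load(open('log.json'));l.append([]);json.dump(l,open('log.json','w'))
E
for S in '2.0,1.5,1.3,0.9,0.5,0.2,0*8' '2.2,1.6,1.5,1.3,0.9,0.5,0.2,0*8';do python3 fit.py $S;done
```

```text
c,Td,J [0.0401 0.0338 0.0299] res [-1.8 -1.  -0.4  1.1  0.2  0.5 -1.6 -0.5  2.4 -0.6 -0.5]
22.625 w 0.693 th 910.7
23.925 w 0.545 th 954.5
27.4 w 0.568 th 1065.8
27.45 w 0.517 th 1067.4
end w [27.5        18.65279345  0.43123189] crank for 1.2: 2.392777203351633 for .4: 1.3933278331388903
  27.50 th 1068.7 w 0.431
  27.75 th 1075.0 w 0.469
  28.00 th 1081.3 w 0.381
  28.25 th 1085.0 w 0.122
  28.50 th 1085.3 w 0.000
  28.75 th 1085.3 w 0.000
  29.00 th 1085.3 w 0.000
  29.25 th 1085.3 w 0.000
c,Td,J [0.0401 0.0338 0.0299] res [-1.8 -1.  -0.4  1.1  0.2  0.5 -1.6 -0.5  2.4 -0.6 -0.5]
22.625 w 0.693 th 910.7
23.925 w 0.545 th 954.5
27.4 w 0.568 th 1065.8
27.45 w 0.517 th 1067.4
end w [27.5        18.65279345  0.43123189] crank for 1.2: 2.392777203351633 for .4: 1.3933278331388903
  27.50 th 1068.7 w 0.431
  27.75 th 1075.3 w 0.506
  28.00 th 1082.5 w 0.480
  28.25 th 1088.2 w 0.285
  28.50 th 1090.1 w 0.000
  28.75 th 1090.1 w 0.000
  29.00 th 1090.1 w 0.000
  29.25 th 1090.1 w 0.000
```

```bash
for S in '2.2,1.6*3,1.1,0.6,0.2,0*9' ;do python3 fit.py $S|tail -7;python3 plan.py $S;done
```

```text
28.00 th 1082.7 w 0.527
  28.25 th 1089.4 w 0.363
  28.50 th 1092.2 w 0.038
  28.75 th 1092.3 w 0.000
  29.00 th 1092.3 w 0.000
  29.25 th 1092.3 w 0.000
  29.50 th 1092.3 w 0.000
16 phi 46.866
[[0,0.012,-0.012,0,0,0,0],[0,0.019,-0.023,0,0,0,0],[0,0.024,-0.035,0,0,0,0],[0,0.026,-0.048,0,0,0,0],[0,0.025,-0.057,0,0,0,0],[0,0.025,-0.062,0,0,0,0],[0,0.025,-0.064,0,0,0,0],[0,0.025,-0.064,0,0,0,0],[0,0.025,-0.064,0,0,0,0],[0,0.025,-0.064,0,0,0,0],[0,0.025,-0.064,0,0,0,0],[0,0.025,-0.064,0,0,0,0],[0,0.025,-0.064,0,0,0,0],[0,0.025,-0.064,0,0,0,0],[0,0.025,-0.064,0,0,0,0],[0,0.025,-0.064,0,0,0,0]]
```

```bash
python3 -m jog '[[0,0.012,-0.012,0,0,0,0],[0,0.019,-0.023,0,0,0,0],[0,0.024,-0.035,0,0,0,0],[0,0.026,-0.048,0,0,0,0],[0,0.025,-0.057,0,0,0,0],[0,0.025,-0.062,0,0,0,0],[0,0.025,-0.064,0,0,0,0],[0,0.025,-0.064,0,0,0,0],[0,0.025,-0.064,0,0,0,0],[0,0.025,-0.064,0,0,0,0],[0,0.025,-0.064,0,0,0,0],[0,0.025,-0.064,0,0,0,0],[0,0.025,-0.064,0,0,0,0],[0,0.025,-0.064,0,0,0,0]]'; python3 see.py side top
```

```text
time_s: 29.25
position: [0.4926, 0.179, 0.1336]
tcp_rot: [[-0.904, 0.427, 0.0], [0.427, 0.904, 0.0], [-0.0, 0.0, -1.0]]
force: [2.4, -0.4, 0.0]
opening: 0.313
grasp_force: 30.0
t 29.25 r 0.0651 phi 2.885 Frad -2.43 Ftan -0.17 Fz 0.01 z 0.1336 [0.4926 0.179 ]
side [(12.1, 8.0, 252), (134.0, 12.5, 248), (263.2, 20.5, 175)]
top [(11.0, 7.5, 238), (88.5, 18.0, 148)]
```

It stopped within about 1° of the mark. Releasing and lifting.

```bash
python3 -m jog '[[0.4,0,0,0,0,0,0],[0.5,0,0,0,0,0,0],[0.7,0,0,0,0,0,0],[0.9,0,0,0,0,0,0],[1,0,0,0,0,0,0],[1,0,0,0,0,0,0],[1,0,0,-0.01,0,0,0],[1,0,0,-0.03,0,0,0],[1,0,0,-0.06,0,0,0],[1,0,0,-0.09,0,0,0],[1,0,0,-0.11,0,0,0],[1,0,0,-0.12,0,0,0],[1,0,0,-0.12,0,0,0],[1,0,0,-0.12,0,0,0]]'; python3 see.py side top; python3 -c "
from h import *
import glob
p=cv2.imread(sorted(glob.glob('pics/side_3*'))[-1]);cv2.imwrite('pics/z3.png',cv2.resize(p[190:320,200:400],(600,390)))"
```

```text
time_s: 31.1
position: [0.4918, 0.1789, 0.2528]
tcp_rot: [[-0.904, 0.427, -0.002], [0.427, 0.904, -0.0], [0.001, -0.001, -1.0]]
force: [-0.7, 0.4, -0.0]
opening: 1.005
grasp_force: 0.0
t 31.1 r 0.0659 phi 2.890 Frad 0.74 Ftan -0.19 Fz -0.03 z 0.2528 [0.4918 0.1789]
side [(12.1, 8.0, 248), (134.0, 12.0, 247)]
top [(11.0, 7.5, 226), (76.1, 36.5, 158), (136.1, 36.5, 241)]
```

View pics/z3.png

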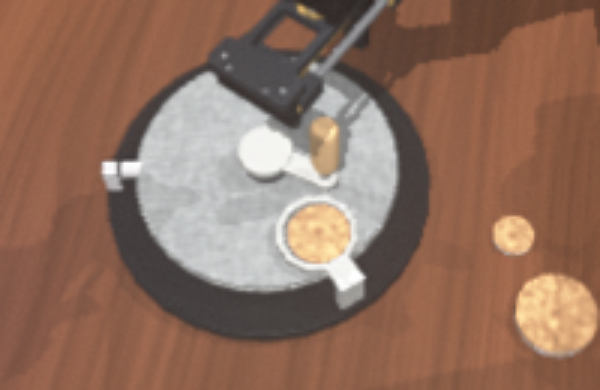

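The pointer at (130,170) lines up with the mark post at (110,175). The coaster is in its ring and the handle is free below the open gripper.

```bash
python3 -c "
from rig import workorder
print(workorder.hand_in())"
```

```text
the job is handed in; nothing more can be done
None
```

I handed the job in at about 31 s with no verdict returned: by camera, the wheel averaged about 1.2 rad/s for at least 6 s and stopped about 1° from the mark, with the handle released and the coaster still in its holder.

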